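# Bring the right vial round on the pharmacy carousel and set it out

## Robot

A 6-joint arm with a two-finger parallel gripper is mounted at the origin on the work surface. World frame = base frame: x ahead of the robot, y to its left, z up, the work surface at z = 0. Lengths are in m, angles in rad, forces in N, time in s.
With the tool pointing down it reaches from about 0.425 to 0.95 m from the base axis. Payload 3.5 kg.
Tool frame: the origin (TCP) lies on the centre line of the jaws, within the pads' length; the fingertips stand 11 mm ahead of it and the grasp point (between the pads) lies 8 mm behind it; y points along the fingers, x is the direction in which the jaws open and shut, and the axes are right-handed (so a half turn about y gives the same grasp; the last joint's range is limited). The gripper opens to 85 mm and grips with 20 to 120 N. Pads are 22 mm wide; open, the fingers measure 114 mm over their backs; the gripper's body (76 mm by 85 mm) begins 54 mm behind the grasp point. The pads swing forward as they close: fully open they stand 13 mm farther back than shut.
Start: joints at [1.12, 0.286, 1.577, -0, 1.279, -0.15], TCP at [0.2, 0.645, 0.242] pointing down, gripper open.
Joint ranges: [-2.77, 2.77], [-0.9, 2.22], [0.21, 2.48], [-1.53, 4.67], [0.24, 2.81], [-2.84, 2.84]. Speed limits (rad/s): [2.79, 2.79, 3.14, 3.14, 3.14, 3.14].

## Interface

Orientations are given as a unit quaternion [x, y, z, w].
In Python, from plant import get_state, read_camera, sign_off gives the robot as it stands.
- The arm moves only by the shell command python3 -m inch 'ROWS' [FORCE]. ROWS is JSON, a list of rows, each an object of numbers: "ax", "ay", "az": the turn, a rotation vector about the tool's x, y, z in rad; "x", "y", "z": the shift along the tool's x, y, z in mm; "hand": the closure, from -1 (fully open) to 1 (shut). In form: [{"ax": .., "ay": .., "az": .., "x": .., "y": .., "z": .., "hand": ..}, ...]. A call has 1 to 5 rows; each row shifts and turns the commanded pose from where the row before left it, along the tool's axes as they then stand; what a row does not reach is not made up. A row lasts 1/12 s, in which the tool goes at most 41.7 mm and 7.16 degrees, less where a joint would pass 70% of its speed; a pose out of reach is approached as far as the arm can. A call with a gripper value outside its range is refused whole. The fingers move at their own pace and stop on an object; FORCE is the grip in N (left out, the last holds). Time passes only in rows, so rows that do not move let the fingers close. It gives the time, the measured TCP pose, the force and the opening at its end, in the units of the state.
- get_state(): the state, without advancing time (a new reading comes with each control period).
- read_camera(name): name is "scene" or "top" or "wrist"; returns a dict with "img" (420x560x3 uint8, red, green, blue), "fov_y" (degrees; the focal length in pixels is half the picture's height over the tangent of half this angle, whatever the lens; pixels are square), "cx", "cy" (the principal point, pixels), "T" (4x4, takes a point from camera to world coordinates); the wrist camera has in their place "T_tool_cam" (4x4, takes a point from camera to tool coordinates, whose origin is the TCP and whose axes are the tool frame's). Camera axes: x right, y down, z forward; pixel columns grow to the right and rows downward; lengths in m; the calibration is good to about 2 mm. The wrist camera is an equidistant fisheye: a pixel r from the principal point sees the ray r / f radians off the axis. A picture is of the moment at which its call begins: read the wrist's pose just before it. There is no depth.
- sign_off(): hands the job in, once; it reports no verdict.
The state is a dict: "time": time; "qpos": joint angles; "dq": joint speeds; "joint_efforts": joint torques, N m; "eef_pos": TCP position; "tcp_rot": TCP orientation; "contact_force": force on the tool from outside, world axes, zero at the start; "wrist_torque": the same for the moment, N m; "opening": opening from 0.0 (shut) to 1.0 (fully open).
Only numpy, scipy, OpenCV 4.12 (cv2) and the standard library are available. Lean on these libraries where they do the work, as an engineer would, in place of code of your own. Each camera call takes 0.05 s, during which the arm holds its last target. There are 200 camera calls.

## Task

Turn the white vial carousel (the black bar on its hub is its handle) until the bay holding the green-capped amber vial is at the orange pick mark on the robot's side, and let it stop there. Then lift that vial straight up out of its bay and set it down, not dropped, standing upright well inside the blue tray; leave the other two vials standing in their bays.

Things in the scene. Friction and masses are not known exactly. Their poses are not given: they have to be found in the camera images.
- vial_green: The wanted vial: amber glass, white label band, GREEN cap, 78 mm tall, 70 to 140 g, standing loose in a bay. Its body is a 40 mm diameter cylinder up to 55 mm, then a shoulder and a cap of 31 mm diameter (62 to 78 mm). Origin: centre of its underside; z along its axis.
- carousel_grip (a point): Black upright grip bar on the carousel's hub: 50 mm long, 14 mm wide, 46 mm tall (84 to 130 mm above the table), free on all sides, on a 22 mm post. This point is in the bar, on the vertical turning axis, 118 mm above the table. x runs along the bar's length, y across its width, z up; it turns with the carousel. The bar's length points at two opposite bays.
- pick_mark (a point): Where the wanted bay's centre must come: 105 mm from the carousel's axis on the robot's side, 30 mm above the table, on the fixed grey foot; x points towards the axis. Shown by an orange patch, 28 x 30 mm, on a grey tongue that sticks out from under the disc towards the robot: the patch is 167 mm from the axis in the same direction, 13 mm above the table.
- tray: A shallow blue tray, fixed, open on top, 160 mm (its x) by 200 mm (its y), rim 22 mm above the table, walls and floor 5 mm thick, empty. Origin: centre of its underside, on the table; z up.
- vial_blue: An amber glass medicine vial with a BLUE cap, standing loose in one of the carousel's bays. Same size as the green-capped one. Origin: centre of its underside.
- vial_white: An amber glass medicine vial with a WHITE cap, standing loose in one of the carousel's bays. Same size as the green-capped one. Origin: centre of its underside.
- carousel: White disc, 280 mm across, top 30 mm up; origin on its axis at table height. Six bays 60 degrees apart, 105 mm from the axis: round collars 42 mm inside, 54 mm outside, rim 24 mm above the disc, on which the vials stand. Three are empty. Turns either way, no catches, light friction (0.1 to 0.2 N m), stays where left. The wanted bay starts 15 to 86 degrees from the mark, to either side.

How it is judged:
On the way, in this order (a step that is already met when the one before it is completed fails the run):
1. the carousel is turned so that the green-capped vial, still standing in its bay, is at the pick mark (within 18 mm, about 10 degrees) and has stopped (horizontal distance between vial_green and pick_mark below 0.018 m and height (world z) of vial_green between 0.025 and 0.04 m and angle between vial_green's own z axis and vertical below 0.17 rad and horizontal distance between vial_green and carousel_grip between 0.092 and 0.118 m and linear speed of vial_green below 0.02 m/s), for 0.2 s.
2. the green-capped vial is lifted straight up out of its bay at the pick mark (30 mm or more, within 50 mm of the mark) (height (world z) of vial_green above 0.06 m and horizontal distance between vial_green and pick_mark below 0.05 m), for 0.02 s.
At the end, for the whole second after the job is handed in: The green-capped vial stands upright (within 10 degrees) on the tray's floor, at rest and released, its axis no further than 60 mm along the tray's x and 80 mm along its y from the tray's middle; the blue-capped and white-capped vials stand upright (within 10 degrees) in bays of the carousel (x of vial_green in the frame of tray between -0.06 and 0.06 m and y of vial_green in the frame of tray between -0.08 and 0.08 m and z of vial_green in the frame of tray below 0.012 m and angle between each of vial_green, vial_blue, vial_white's own z axis and vertical below 0.17 rad and linear speed of vial_green below 0.02 m/s and contact force between the fingers and vial_green below 0.1 N and height (world z) of vial_blue between 0.025 and 0.04 m and horizontal distance between vial_blue and carousel_grip between 0.092 and 0.118 m and height (world z) of vial_white between 0.025 and 0.04 m and horizontal distance between vial_white and carousel_grip between 0.092 and 0.118 m); the robot touches nothing.
It fails at once if the green-capped vial is dropped (falling freely faster than 0.6 m/s, a drop of about 20 mm) (contact force between the fingers and vial_green below 0.05 N and linear speed of vial_green above 0.6 m/s).
It fails at once if the blue-capped or white-capped vial is lifted out of its bay or tipped over (height (world z) of any of vial_blue, vial_white above 0.05 m or angle between any of vial_blue, vial_white's own z axis and vertical above 0.5 rad).
It also fails if it takes over 54 s, if anything falls off the work surface, if the arm or the gripper's body presses on something with over 40 N, if the wrist force passes 120 N, or if a joint passes its speed limit or range.

## Working session

There is one attempt and no reset: what is moved stays moved. The work goes in short steps, Python scripts to look and compute and a shell command to move; the robot and the scene stay as the last step left them, time stands still between calls to the robot, and variables do not carry over. Pictures are saved under pics/ and viewed, about 8 in all and at most 12, crops included, and the job is handed in when it is done.

```bash
mkdir -p pics; ls; python3 - <<'E'
from plant import *
import cv2
s=get_state();print({k:s[k] for k in('time','eef_pos','tcp_rot','opening')})
ims=[]
for n in('scene','top'):
    c=read_camera(n);print(n,c['fov_y'],c['cx'],c['cy'],c['T']);cv2.imwrite(f'pics/{n}0.png',c['img'][:,:,::-1])
E
```

```text
pics
{'time': 0.0, 'eef_pos': array([0.19967936, 0.64412742, 0.24093474]), 'tcp_rot': array([ 0.56965761,  0.41870636, -0.42018404, -0.56887658]), 'opening': 1.0028240826649317}
scene 48.51894506573314 276.1284896028977 209.9417441275843 [[-0.73410585  0.44863253 -0.50972292  0.92120539]
 [ 0.67896402  0.49582366 -0.54144875  0.37982749]
 [ 0.00982116 -0.74356422 -0.6685924   0.59688057]
 [ 0.          0.          0.          1.        ]]
top 49.682667799217526 286.12446865041784 211.35402222776906 [[-0.01084344 -0.98072678  0.19508304  0.36414819]
 [-0.99962641  0.01552672  0.02249344 -0.05519737]
 [-0.02508892 -0.19476626 -0.98052876  0.98153181]
 [ 0.          0.          0.          1.        ]]
```

View pics/top0.png

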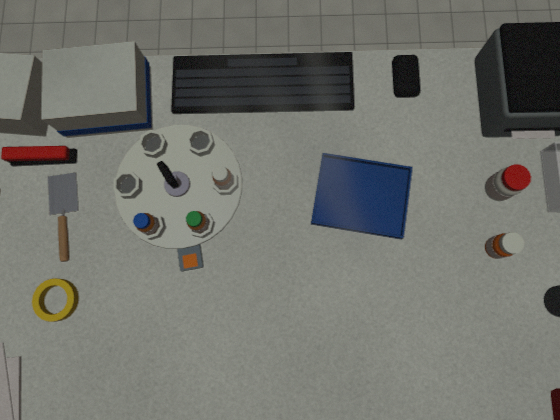

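View pics/scene0.png

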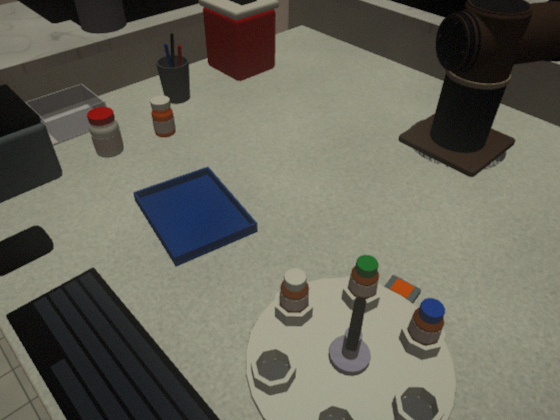

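Top view: carousel hub about (177,184), green cap (194,218), blue (142,220), white (220,174), orange patch (190,260), tray centre about (362,196). The scene view agrees: the bar on the hub points near the green bay.

```bash
cat > h.py <<'E'
import numpy as np,cv2
from plant import *
def ray(c,u,v):
    f=210/np.tan(np.radians(c['fov_y']/2)); T=np.array(c['T'])
    return T[:3,3],T[:3,:3]@np.array([(u-c['cx'])/f,(v-c['cy'])/f,1])
def onz(c,u,v,z):
    o,d=ray(c,u,v); return (o+d*(z-o[2])/d[2])
def blob(img,lo,hi,box):
    h=cv2.cvtColor(img,cv2.COLOR_RGB2HSV);m=cv2.inRange(h,np.array(lo),np.array(hi))
    k=np.zeros_like(m);x0,y0,x1,y1=box;k[y0:y1,x0:x1]=m[y0:y1,x0:x1]
    cs,_=cv2.findContours(k,cv2.RETR_EXTERNAL,cv2.CHAIN_APPROX_NONE)
    return max(cs,key=cv2.contourArea)
def cen(c): (x,y),(w,h),a=cv2.minAreaRect(c);return x,y,w,h,a
def tri(a,b):
    (o1,d1),(o2,d2)=a,b
    t=np.linalg.lstsq(np.c_[d1,-d2],o2-o1,rcond=None)[0];p,q=o1+t[0]*d1,o2+t[1]*d2
    return (p+q)/2,np.linalg.norm(p-q)
E
python3 - <<'E'
from h import *
np.set_printoptions(precision=4,suppress=True)
t=read_camera('top');s=read_camera('scene')
G=((50,120,40),(75,255,255));B=((105,120,40),(125,255,255));O=((3,170,100),(16,255,255))
P={}
for n,(lo,hi),bt,bs in[('green',G,(100,120,250,280),(330,240,400,300)),('blue',B,(100,120,250,280),(400,280,460,330)),('orange',O,(150,240,230,290),(370,265,430,310))]:
    ct=cen(blob(t['img'],lo,hi,bt));cs=cen(blob(s['img'],lo,hi,bs))
    z=.013 if n=='orange' else .104
    p,e=tri(ray(t,*ct[:2]),ray(s,*cs[:2]));P[n]=onz(t,*ct[:2],z)
    print(n,np.round(ct,1),np.round(cs,1),'tri',p,e,'plane',P[n],onz(s,*cs[:2],z))
h=cv2.cvtColor(t['img'],cv2.COLOR_RGB2HSV)
for n,box,z in[('tray',(290,140,430,250),.022)]:
    c=blob(t['img'],(100,100,30),(125,255,255),box);r=cv2.boxPoints(cv2.minAreaRect(c))
    q=np.array([onz(t,*p,z) for p in r]);print(q,q.mean(0),np.linalg.norm(np.diff(q,axis=0),axis=1))
    c=blob(s['img'],(100,100,30),(125,255,255),(120,150,270,270));r=cv2.approxPolyDP(cv2.convexHull(c),8,True)[:,0];print('scene',np.array([onz(s,*p,z) for p in r]))
# disc outline: white, low-saturation bright
g=blob(t['img'],(0,0,150),(180,40,255),(105,115,250,255))
e=cv2.fitEllipse(cv2.convexHull(g));print('disc',e,onz(t,*e[0],.03))
# crop with upscale
cr=np.hstack([cv2.resize(t['img'][115:275,105:255],None,fx=2.5,fy=2.5,interpolation=2),cv2.resize(s['img'][240:420,240:460],(400,400),interpolation=2)])
cv2.imwrite('pics/c1.png',cr[:,:,::-1])
E
```

```text
green [193.5 218.5  14.1  14.1  45. ] [367.  263.5  15.   20.   90. ] tri [0.5271 0.1487 0.1036] 0.000755327106711305 plane [0.5272 0.1483 0.104 ] [0.5272 0.1491 0.104 ]
blue [125.  125.8   7.3  50.8  84.3] [432. 308.  18.  22.  90.] tri [0.655  0.2663 0.2449] 0.056763765362846316 plane [0.7244 0.2964 0.104 ] [0.5248 0.2539 0.104 ]
orange [189.6 260.4  12.2  13.2  80.5] [401.8 287.4  20.2  13.1  28.6] tri [0.4529 0.1755 0.0125] 0.0005023763180000205 plane [0.4529 0.1752 0.013 ] [0.4531 0.1758 0.013 ]
[[ 0.5273 -0.0853  0.022 ]
 [ 0.6866 -0.1136  0.022 ]
 [ 0.6495 -0.3134  0.022 ]
 [ 0.4931 -0.2795  0.022 ]] [ 0.5892 -0.1979  0.022 ] [0.1618 0.2033 0.16  ]
scene [[ 0.4986 -0.2776  0.022 ]
 [ 0.5347 -0.0854  0.022 ]
 [ 0.6862 -0.0978  0.022 ]
 [ 0.6517 -0.3039  0.022 ]]
disc ((164.20701599121094, 196.06687927246094), (84.94567108154297, 121.45760345458984), 131.20079040527344) [0.5914 0.2307 0.03  ]
```

View pics/c1.png

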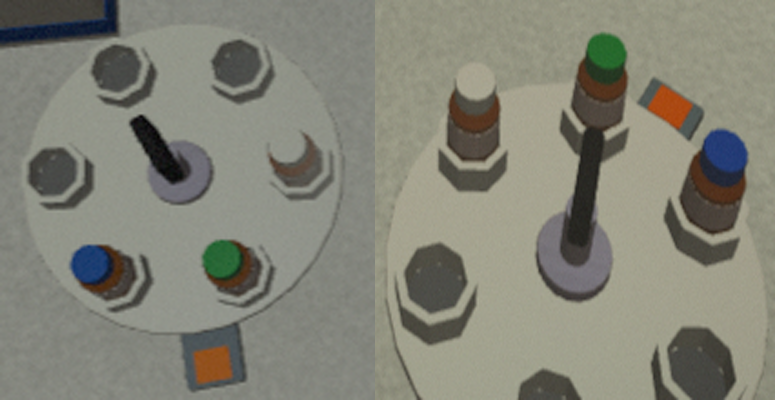

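Crop: the bar lies along the line green bay–opposite bay (seen nearly end-on from the scene camera); caps at top-image px green (193.5,218.5), blue (143,221), white (220,174); disc centre (178.8,186.6). Now the axis and angles.

```bash
python3 - <<'E'
from h import *
from scipy.optimize import least_squares
from scipy.spatial.transform import Rotation as R
np.set_printoptions(precision=4,suppress=True)
t=read_camera('top');s=read_camera('scene')
lo,hi=(105,120,40),(125,255,255)
b=cen(blob(t['img'],lo,hi,(128,200,165,245)));bs=cen(blob(s['img'],lo,hi,(400,280,460,330)))
pb,e=tri(ray(t,*b[:2]),ray(s,*bs[:2]));print('blue',pb,e)
pw,e=tri(ray(t,220.2,173.8),ray(s,294.5,279.5));print('white',pw,e)
pg=np.array([.5271,.1487,.1036]);po=np.array([.4529,.1755])
d=onz(t,178.8,186.6,.03);print('disc',d)
pts=[pb[:2],pg[:2],pw[:2]]
r=least_squares(lambda c:[np.linalg.norm(p-c)-.105 for p in pts]+[np.linalg.norm(po-c)-.167]+list(.5*(c-d[:2])),[.6,.2])
c=r.x;print('axis',c,r.fun)
a=[np.degrees(np.arctan2(*(p-c)[::-1])) for p in pts+[po]];print('angles b,g,w,mark',np.array(a),'base dir',np.degrees(np.arctan2(-c[1],-c[0])))
g=get_state();M=R.from_quat(g['tcp_rot']).as_matrix();print(M,g['eef_pos'],g['time'])
print('x dir',np.degrees(np.arctan2(M[1,0],M[0,0])),g['qpos'])
E
```

```text
blue [0.5253 0.2529 0.1037] 0.002269290996619708
white [0.6195 0.0979 0.0984] 0.00013080386211769738
disc [0.6121 0.1996 0.03  ]
axis [0.617  0.2023] [-0.0003 -0.0003 -0.0005 -0.0007  0.0025  0.0013]
angles b,g,w,mark [ 151.1078 -149.1895  -88.6312 -170.7194] base dir -161.8456526640691
[[ 0.2963 -0.0004 -0.9551]
 [ 0.9551 -0.0008  0.2963]
 [-0.0008 -1.      0.0001]] [0.1999 0.6445 0.2418] 0.3
x dir 72.76735259687959 [ 1.12    0.2866  1.5772 -0.      1.2786 -0.15  ]
```

```bash

python3 -m inch '[{"x":-18.7,"z":-33.1,"y":1},{"x":-18.7,"z":-33.1,"y":1},{"x":-18.7,"z":-33.1,"y":1},{"x":-18.7,"z":-33.1,"y":1},{"x":-18.7,"z":-33.1,"y":1}]' >/dev/null
python3 -m inch '[{"x":-18.7,"z":-33.1,"y":1},{"x":-18.7,"z":-33.1,"y":1},{"x":-18.7,"z":-33.1,"y":1},{"x":-18.7,"z":-33.1,"y":1},{"x":-18.7,"z":-33.1,"y":1}]' 
python3 -m inch '[{"x":-18.7,"z":-33.1,"y":1},{"x":-18.7,"z":-33.1,"y":1},{"x":-18.7,"z":-33.1,"y":1},{"x":-18.7,"z":-33.1,"y":1},{"x":-18.7,"z":-33.1,"y":1}]' >/dev/null
python3 -m inch '[{"x":-18.2,"z":-32.5},{"ay":-0.12},{"ay":-0.12},{"ay":-0.12},{"ay":-0.12}]'
python3 -m inch '[{"ay":-0.12},{"ay":-0.12},{"ay":-0.12},{"ay":0},{"ay":0}]'
cat >> h.py <<'E'
from scipy.spatial.transform import Rotation as R
np.set_printoptions(precision=4,suppress=True)
def to(x,y,z,ang,tool_y_down=True):
    "shift (mm, tool axes) and yaw (ay, rad) from now to a TCP target with tool x at ang deg"
    g=get_state();M=R.from_quat(g['tcp_rot']).as_matrix()
    a=np.degrees(np.arctan2(M[1,0],M[0,0]))
    print('t',g['time'],'tcp',g['eef_pos'],'xdir',a,'open',g['opening'],'F',g['contact_force'],'tooly',M[:,1])
    print('shift xyz mm',1000*M.T@(np.array([x,y,z])-g['eef_pos']),'ay',-np.radians((ang-a+180)%360-180),'q',g['qpos'])
def wpix(w,M,p,u,v,z):
    "wrist fisheye pixel -> world point at height z"
    f=210/np.tan(np.radians(w['fov_y']/2));d=np.array([u-w['cx'],v-w['cy']]);r=np.hypot(*d);th=r/f
    k=np.r_[d/max(r,1e-9)*np.sin(th),np.cos(th)];T=np.array(w['T_tool_cam'])
    o=M@T[:3,3]+p;k=M@T[:3,:3]@k;return o+k*(z-o[2])/k[2]
E
python3 - <<'E'
from h import *
to(.617,.2023,.108,121)
w=read_camera('wrist');cv2.imwrite('pics/w1.png',w['img'][:,:,::-1]);print(w['fov_y'],w['cx'],w['cy'],w['T_tool_cam'])
E
```

```text
t 0.3 tcp [0.1999 0.6445 0.2418] xdir 72.76735259687959 open 1.0040272061134043 F [ 0.6445 -0.1716 -0.1584] tooly [-0.0004 -0.0008 -1.    ]
shift xyz mm [-298.6579  134.0322 -529.434 ] ay -0.8418185041379439 q [ 1.12    0.2866  1.5772 -0.      1.2786 -0.15  ]
65.70646984690485 275.9807305857767 213.49534631827922 [[ 1.     -0.0005 -0.0004 -0.0006]
 [ 0.0003 -0.307   0.9517 -0.1322]
 [-0.0006 -0.9517 -0.307   0.0794]
 [ 0.      0.      0.      1.    ]]validation failed for argument at $[0]...
validation failed for argument at $[0]...
validation failed for argument at $[0]...
validation failed for argument at $[0]...
validation failed for argument at $[0]...
```

View pics/w1.png

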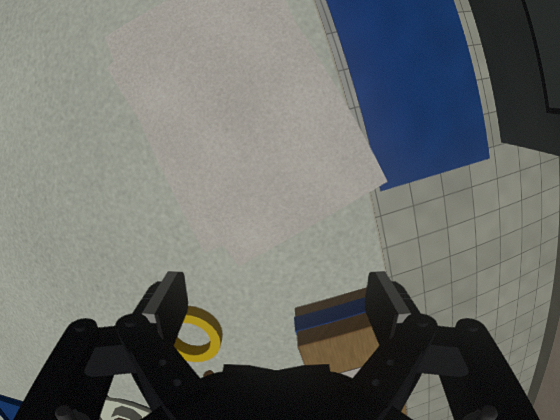

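The moves were refused (every field is required), so this picture only shows the start pose with nothing useful. I'll repeat with full rows.

```bash

python3 -m inch '[{"ax":0,"ay":0,"az":0,"x":-18.7,"y":1,"z":-33.1,"hand":-1},{"ax":0,"ay":0,"az":0,"x":-18.7,"y":1,"z":-33.1,"hand":-1},{"ax":0,"ay":0,"az":0,"x":-18.7,"y":1,"z":-33.1,"hand":-1},{"ax":0,"ay":0,"az":0,"x":-18.7,"y":1,"z":-33.1,"hand":-1},{"ax":0,"ay":0,"az":0,"x":-18.7,"y":1,"z":-33.1,"hand":-1}]'
python3 - <<'E'
from h import *
to(.617,.2023,.22,121)
E
```

```text
time: 0.77
eef_pos: [0.3311, 0.505, 0.2374]
tcp_rot: [-0.569, -0.42, 0.419, 0.569]
contact_force: [-0.2, 0.9, -0.0]
opening: 1.004
t 0.7667 tcp [0.3311 0.505  0.2374] xdir 72.80276305517124 open 1.003747710159432 F [-0.1515  0.9065 -0.0246] tooly [ 0.0003  0.0002 -1.    ]
shift xyz mm [-204.6918   17.4119 -362.6119] ay -0.8412004750511147 q [ 0.8226  0.1355  1.7625 -0.      1.2432 -0.448 ]
```

```bash

python3 -m inch '[{"ax":0,"ay":0,"az":0,"x":-18.6,"y":1.5,"z":-33,"hand":-1},{"ax":0,"ay":0,"az":0,"x":-18.6,"y":1.5,"z":-33,"hand":-1},{"ax":0,"ay":0,"az":0,"x":-18.6,"y":1.5,"z":-33,"hand":-1},{"ax":0,"ay":0,"az":0,"x":-18.6,"y":1.5,"z":-33,"hand":-1},{"ax":0,"ay":0,"az":0,"x":-18.6,"y":1.5,"z":-33,"hand":-1}]' >/dev/null
python3 -m inch '[{"ax":0,"ay":0,"az":0,"x":-18.6,"y":1.5,"z":-33,"hand":-1},{"ax":0,"ay":0,"az":0,"x":-18.6,"y":1.5,"z":-33,"hand":-1},{"ax":0,"ay":0,"az":0,"x":-18.6,"y":1.5,"z":-33,"hand":-1},{"ax":0,"ay":0,"az":0,"x":-18.6,"y":1.5,"z":-33,"hand":-1},{"ax":0,"ay":0,"az":0,"x":-18.6,"y":1.5,"z":-33,"hand":-1}]'
python3 -m inch '[{"ax":0,"ay":0,"az":0,"x":-18.6,"y":1.5,"z":-33,"hand":-1},{"ax":0,"ay":-0.12,"az":0,"x":0,"y":0,"z":0,"hand":-1},{"ax":0,"ay":-0.12,"az":0,"x":0,"y":0,"z":0,"hand":-1},{"ax":0,"ay":-0.12,"az":0,"x":0,"y":0,"z":0,"hand":-1},{"ax":0,"ay":-0.12,"az":0,"x":0,"y":0,"z":0,"hand":-1}]'>/dev/null
python3 -m inch '[{"ax":0,"ay":-0.12,"az":0,"x":0,"y":0,"z":0,"hand":-1},{"ax":0,"ay":-0.12,"az":0,"x":0,"y":0,"z":0,"hand":-1},{"ax":0,"ay":-0.12,"az":0,"x":0,"y":0,"z":0,"hand":-1},{"ax":0,"ay":0,"az":0,"x":0,"y":0,"z":0,"hand":-1},{"ax":0,"ay":0,"az":0,"x":0,"y":0,"z":0,"hand":-1}]'>/dev/null
python3 - <<'E'
from h import *
to(.617,.2023,.108,121)
w=read_camera('wrist');cv2.imwrite('pics/w2.png',w['img'][:,:,::-1])
E
```

```text
time: 1.6
eef_pos: [0.5915, 0.2294, 0.2224]
tcp_rot: [0.569, 0.42, -0.419, -0.569]
contact_force: [0.5, 1.0, 0.4]
opening: 0.997
t 2.4333 tcp [0.6164 0.2034 0.2208] xdir 120.71760109335303 open 0.9997561340163377 F [ 0.0313  0.4608 -0.0037] tooly [-0. -0. -1.]
shift xyz mm [ -1.2273 112.8236   0.0161] ay -0.004928790725021565 q [ 0.1626  0.2474  1.6641 -0.      1.2302 -1.9443]
```

View pics/w2.png

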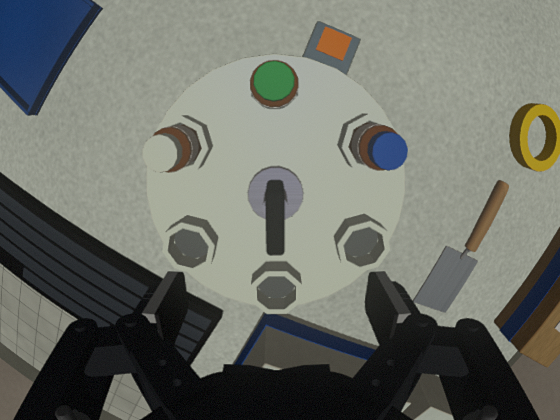

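Wrist view: the bar is vertical in the picture at column 275, midway between the fingers, and in line with the green cap (274,83). Descend and grip.

```bash

python3 -m inch '[{"ax":0,"ay":0,"az":0,"x":0,"y":35,"z":0,"hand":-1},{"ax":0,"ay":0,"az":0,"x":0,"y":35,"z":0,"hand":-1},{"ax":0,"ay":0,"az":0,"x":0,"y":25,"z":0,"hand":-1},{"ax":0,"ay":0,"az":0,"x":0,"y":15,"z":0,"hand":-1},{"ax":0,"ay":0,"az":0,"x":0,"y":0,"z":0,"hand":-1}]'
python3 -m inch '[{"ax":0,"ay":0,"az":0,"x":0,"y":0,"z":0,"hand":1},{"ax":0,"ay":0,"az":0,"x":0,"y":0,"z":0,"hand":1},{"ax":0,"ay":0,"az":0,"x":0,"y":0,"z":0,"hand":1},{"ax":0,"ay":0,"az":0,"x":0,"y":0,"z":0,"hand":1},{"ax":0,"ay":0,"az":0,"x":0,"y":0,"z":0,"hand":1}]' 25
python3 -m inch '[{"ax":0,"ay":0,"az":0,"x":0,"y":0,"z":0,"hand":1},{"ax":0,"ay":0,"az":0,"x":0,"y":0,"z":0,"hand":1},{"ax":0,"ay":0,"az":0,"x":0,"y":0,"z":0,"hand":1},{"ax":0,"ay":0,"az":0,"x":0,"y":0,"z":0,"hand":1},{"ax":0,"ay":0,"az":0,"x":0,"y":0,"z":0,"hand":1}]'
```

```text
time: 2.9
eef_pos: [0.6132, 0.2028, 0.1055]
tcp_rot: [-0.347, -0.613, 0.617, 0.352]
contact_force: [-0.1, 0.9, 0.1]
opening: 0.998
time: 3.32
eef_pos: [0.6173, 0.2036, 0.1125]
tcp_rot: [0.35, 0.616, -0.614, -0.348]
contact_force: [0.9, -0.1, 1.0]
opening: 0.3
time: 3.73
eef_pos: [0.6174, 0.2029, 0.1121]
tcp_rot: [0.35, 0.615, -0.615, -0.348]
contact_force: [0.8, -3.3, 5.7]
opening: 0.156
```

```bash

python3 -m inch '[{"ax":0,"ay":0.06,"az":0,"x":0,"y":0,"z":0,"hand":1},{"ax":0,"ay":0.06,"az":0,"x":0,"y":0,"z":0,"hand":1},{"ax":0,"ay":0.06,"az":0,"x":0,"y":0,"z":0,"hand":1},{"ax":0,"ay":0.06,"az":0,"x":0,"y":0,"z":0,"hand":1},{"ax":0,"ay":0.06,"az":0,"x":0,"y":0,"z":0,"hand":1}]'
python3 -m inch '[{"ax":0,"ay":0.045,"az":0,"x":0,"y":0,"z":0,"hand":1},{"ax":0,"ay":0.03,"az":0,"x":0,"y":0,"z":0,"hand":1},{"ax":0,"ay":0,"az":0,"x":0,"y":0,"z":0,"hand":1},{"ax":0,"ay":0,"az":0,"x":0,"y":0,"z":0,"hand":1},{"ax":0,"ay":0,"az":0,"x":0,"y":0,"z":0,"hand":1}]'
python3 - <<'E'
from h import *
to(.617,.2023,.11,99.3)
t=read_camera('top')
c=cen(blob(t['img'],(50,120,40),(75,255,255),(120,190,230,255)));p=onz(t,*c[:2],.104);print('green',c,p,np.degrees(np.arctan2(p[1]-.2023,p[0]-.617)),'expected',np.array([.617,.2023])+.105*np.array([np.cos(np.radians(-170.7)),np.sin(np.radians(-170.7))]))
E
```

```text
time: 4.15
eef_pos: [0.6172, 0.2033, 0.1121]
tcp_rot: [0.438, 0.556, -0.555, -0.437]
contact_force: [0.2, -2.3, 5.3]
opening: 0.156
time: 4.57
eef_pos: [0.6172, 0.2034, 0.1122]
tcp_rot: [0.458, 0.54, -0.539, -0.457]
contact_force: [0.2, -2.6, 6.4]
opening: 0.154
t 4.5667 tcp [0.6172 0.2034 0.1122] xdir 99.37300709608415 open 0.1543695967512327 F [ 0.1555 -2.5889  6.3759] tooly [ 0.0019  0.0003 -1.    ]
shift xyz mm [-1.1052  2.1605  0.3481] ay 0.0012742142039883545 q [ 0.1625  0.3603  1.7347 -0.      1.0447 -1.5718]
green (175.0, 226.0, 14.0, 14.0, 90.0) [0.5128 0.1845 0.104 ] -170.31234003540402 expected [0.5134 0.1853]
```

Green is at −170.3° with the mark at −170.7°, 1 mm from the expected point. Release, rise, move over the vial.

```bash

python3 -m inch '[{"ax":0,"ay":0,"az":0,"x":0,"y":0,"z":0,"hand":-1},{"ax":0,"ay":0,"az":0,"x":0,"y":0,"z":0,"hand":-1},{"ax":0,"ay":0,"az":0,"x":0,"y":0,"z":0,"hand":-1},{"ax":0,"ay":0,"az":0,"x":0,"y":0,"z":0,"hand":-1},{"ax":0,"ay":0,"az":0,"x":0,"y":0,"z":0,"hand":-1}]'
python3 -m inch '[{"ax":0,"ay":0,"az":0,"x":0,"y":0,"z":0,"hand":-1},{"ax":0,"ay":0,"az":0,"x":0,"y":-20,"z":0,"hand":-1},{"ax":0,"ay":0,"az":0,"x":0,"y":-35,"z":0,"hand":-1},{"ax":0,"ay":0,"az":0,"x":0,"y":-35,"z":0,"hand":-1},{"ax":0,"ay":0,"az":0,"x":0,"y":0,"z":0,"hand":-1}]'
python3 -m inch '[{"ax":0,"ay":0,"az":0,"x":0,"y":0,"z":35,"hand":-1},{"ax":0,"ay":0,"az":0,"x":0,"y":0,"z":35,"hand":-1},{"ax":0,"ay":0,"az":0,"x":0,"y":0,"z":35,"hand":-1},{"ax":0,"ay":0,"az":0,"x":0,"y":0,"z":0,"hand":-1},{"ax":0,"ay":0,"az":0,"x":0,"y":0,"z":0,"hand":-1}]'
python3 - <<'E'
from h import *
t=read_camera('top');s=read_camera('scene')
for n,k,b in(('t',t,(120,190,230,255)),('s',s,(340,240,440,320))):
    try:
        c=cen(blob(k['img'],(50,120,40),(75,255,255),b));print(n,np.array(c),onz(k,*c[:2],.104))
    except ValueError: print(n,'hidden')
to(.5128,.185,.069,99.3)
w=read_camera('wrist')['img'];cv2.imwrite('pics/w3.png',np.hstack([w,s['img']])[:,:,::-1][:, :][::1] if 0 else cv2.resize(np.hstack([w,s['img']]),(800,300))[:,:,::-1])
E
```

```text
time: 5.03
eef_pos: [0.6159, 0.2036, 0.1102]
tcp_rot: [-0.457, -0.539, 0.54, 0.458]
contact_force: [-0.3, -0.0, -0.3]
opening: 0.859
time: 5.45
eef_pos: [0.6206, 0.2042, 0.2102]
tcp_rot: [0.461, 0.543, -0.535, -0.454]
contact_force: [1.7, -0.3, 2.5]
opening: 0.994
time: 5.87
eef_pos: [0.511, 0.1862, 0.2001]
tcp_rot: [-0.457, -0.539, 0.54, 0.457]
contact_force: [1.3, -0.2, 0.5]
opening: 0.995
t [175. 226.  14.  14.  90.] [0.5128 0.1845 0.104 ]
s [394.6001 272.8     21.4663  15.2053  26.5651] [0.5123 0.1856 0.104 ]
t 5.9667 tcp [0.5138 0.1864 0.2017] xdir 99.40466549044133 open 0.997977433296409 F [ 0.8225 -0.1048 -0.1476] tooly [ 0.0023  0.0004 -1.    ]
shift xyz mm [ -1.2005 132.6641   1.5717] ay 0.0018267574214159389 q [ 0.1623  0.0403  1.9325  0.      1.1664 -1.5726]
```

View pics/w3.png

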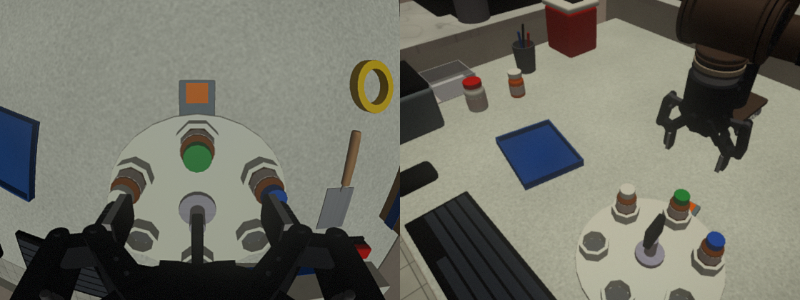

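The green cap lines up with the orange patch and both other vials stand; the arm is above it and clear. Descend, grip, check.

```bash

python3 -m inch '[{"ax":0,"ay":0,"az":0,"x":-1,"y":35,"z":1,"hand":-1},{"ax":0,"ay":0,"az":0,"x":0,"y":35,"z":0,"hand":-1},{"ax":0,"ay":0,"az":0,"x":0,"y":30,"z":0,"hand":-1},{"ax":0,"ay":0,"az":0,"x":0,"y":20,"z":0,"hand":-1},{"ax":0,"ay":0,"az":0,"x":0,"y":11,"z":0,"hand":-1}]'
python3 -m inch '[{"ax":0,"ay":0,"az":0,"x":0,"y":0,"z":0,"hand":-1},{"ax":0,"ay":0,"az":0,"x":0,"y":0,"z":0,"hand":-1},{"ax":0,"ay":0,"az":0,"x":0,"y":0,"z":0,"hand":1},{"ax":0,"ay":0,"az":0,"x":0,"y":0,"z":0,"hand":1},{"ax":0,"ay":0,"az":0,"x":0,"y":0,"z":0,"hand":1}]' 30
python3 -m inch '[{"ax":0,"ay":0,"az":0,"x":0,"y":0,"z":0,"hand":1},{"ax":0,"ay":0,"az":0,"x":0,"y":0,"z":0,"hand":1},{"ax":0,"ay":0,"az":0,"x":0,"y":0,"z":0,"hand":1},{"ax":0,"ay":0,"az":0,"x":0,"y":0,"z":0,"hand":1},{"ax":0,"ay":0,"az":0,"x":0,"y":0,"z":0,"hand":1}]'
```

```text
time: 6.43
eef_pos: [0.5116, 0.1848, 0.0667]
tcp_rot: [-0.456, -0.538, 0.54, 0.458]
contact_force: [-0.8, 0.6, -0.1]
opening: 1.0
time: 6.85
eef_pos: [0.5134, 0.1853, 0.0717]
tcp_rot: [0.458, 0.54, -0.538, -0.456]
contact_force: [-0.2, -0.3, 0.2]
opening: 0.605
time: 7.27
eef_pos: [0.513, 0.1851, 0.0712]
tcp_rot: [0.458, 0.54, -0.539, -0.457]
contact_force: [0.3, -0.3, 5.7]
opening: 0.455
```

```bash

python3 -m inch '[{"ax":0,"ay":0,"az":0,"x":0,"y":-8,"z":0,"hand":1},{"ax":0,"ay":0,"az":0,"x":0,"y":-15,"z":0,"hand":1},{"ax":0,"ay":0,"az":0,"x":0,"y":-20,"z":0,"hand":1},{"ax":0,"ay":0,"az":0,"x":0,"y":-20,"z":0,"hand":1},{"ax":0,"ay":0,"az":0,"x":0,"y":-20,"z":0,"hand":1}]' 40
python3 -m inch '[{"ax":0,"ay":0,"az":0,"x":0,"y":-20,"z":0,"hand":1},{"ax":0,"ay":0,"az":0,"x":0,"y":-10,"z":0,"hand":1},{"ax":0,"ay":0,"az":0,"x":0,"y":0,"z":0,"hand":1},{"ax":0,"ay":0,"az":0,"x":0,"y":0,"z":0,"hand":1},{"ax":0,"ay":0,"az":0,"x":0,"y":0,"z":0,"hand":1}]'
python3 - <<'E'
from h import *
t=read_camera('top')
c=blob(t['img'],(100,100,30),(125,255,255),(290,140,430,250));q=cv2.boxPoints(cv2.minAreaRect(c));print(q,np.mean([onz(t,*p,.022) for p in q],0))
to(.59,-.198,.184,99.3)
s=read_camera('scene')['img'];cv2.imwrite('pics/s4.png',s[:,:,::-1])
E
```

```text
time: 7.68
eef_pos: [0.5109, 0.185, 0.1528]
tcp_rot: [-0.457, -0.539, 0.54, 0.458]
contact_force: [0.5, 0.3, -1.1]
opening: 0.453
time: 8.1
eef_pos: [0.5109, 0.1849, 0.181]
tcp_rot: [-0.457, -0.538, 0.54, 0.458]
contact_force: [-0.3, 0.1, -0.7]
opening: 0.452
[[310.6757 222.9459]
 [322.5405 151.7568]
 [414.1622 167.027 ]
 [402.2973 238.2162]] [ 0.5899 -0.1983  0.022 ]
t 8.15 tcp [0.5107 0.1849 0.1807] xdir 99.40537834987211 open 0.45258560551700733 F [ 0.2271  0.0165 -1.816 ] tooly [-0.0038 -0.0006 -1.    ]
shift xyz mm [-390.6778   -3.3464  -15.6063] ay 0.0018391991655871427 q [ 0.1604  0.0586  1.9542  0.0001  1.1326 -1.5745]
```

View pics/s4.png

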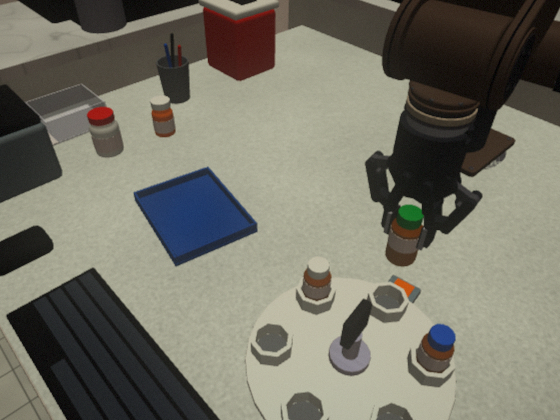

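Vial held upright (cap at (409,216)), its bay empty, others standing. Carry to the tray.

```bash

python3 -m inch '[{"ax":0,"ay":0,"az":0,"x":-12,"y":0,"z":-1,"hand":1},{"ax":0,"ay":0,"az":0,"x":-24,"y":0,"z":-1,"hand":1},{"ax":0,"ay":0,"az":0,"x":-30,"y":0,"z":-1,"hand":1},{"ax":0,"ay":0,"az":0,"x":-30,"y":0,"z":-1,"hand":1},{"ax":0,"ay":0,"az":0,"x":-30,"y":0,"z":-1,"hand":1}]'
python3 -m inch '[{"ax":0,"ay":0,"az":0,"x":-30,"y":0,"z":-1,"hand":1},{"ax":0,"ay":0,"az":0,"x":-30,"y":0,"z":-1,"hand":1},{"ax":0,"ay":0,"az":0,"x":-30,"y":0,"z":-1,"hand":1},{"ax":0,"ay":0,"az":0,"x":-30,"y":0,"z":-1,"hand":1},{"ax":0,"ay":0,"az":0,"x":-30,"y":0,"z":-1,"hand":1}]'
python3 -m inch '[{"ax":0,"ay":0,"az":0,"x":-30,"y":0,"z":-1,"hand":1},{"ax":0,"ay":0,"az":0,"x":-30,"y":0,"z":-1,"hand":1},{"ax":0,"ay":0,"az":0,"x":-30,"y":0,"z":-1,"hand":1},{"ax":0,"ay":0,"az":0,"x":-24,"y":0,"z":-1,"hand":1},{"ax":0,"ay":0,"az":0,"x":0,"y":0,"z":0,"hand":1}]'
python3 -m inch '[{"ax":0,"ay":0,"az":0,"x":0,"y":35,"z":0,"hand":1},{"ax":0,"ay":0,"az":0,"x":0,"y":35,"z":0,"hand":1},{"ax":0,"ay":0,"az":0,"x":0,"y":20,"z":0,"hand":1},{"ax":0,"ay":0,"az":0,"x":0,"y":15,"z":0,"hand":1},{"ax":0,"ay":0,"az":0,"x":0,"y":10,"z":0,"hand":1}]'
python3 -m inch '[{"ax":0,"ay":0,"az":0,"x":0,"y":0,"z":0,"hand":1},{"ax":0,"ay":0,"az":0,"x":0,"y":0,"z":0,"hand":1},{"ax":0,"ay":0,"az":0,"x":0,"y":0,"z":0,"hand":1}]'
python3 - <<'E'
from h import *
to(.59,-.198,.046,99.3)
s=read_camera('scene')['img'];cv2.imwrite('pics/s5.png',s[:,:,::-1])
E
```

```text
time: 8.62
eef_pos: [0.5373, 0.0597, 0.182]
tcp_rot: [-0.457, -0.539, 0.54, 0.457]
contact_force: [1.0, 0.1, -0.8]
opening: 0.454
time: 9.03
eef_pos: [0.5665, -0.0879, 0.182]
tcp_rot: [-0.457, -0.539, 0.54, 0.458]
contact_force: [1.2, 0.2, -1.3]
opening: 0.458
time: 9.45
eef_pos: [0.5895, -0.2027, 0.1821]
tcp_rot: [-0.459, -0.538, 0.539, 0.458]
contact_force: [0.5, -0.0, -1.1]
opening: 0.453
time: 9.87
eef_pos: [0.5874, -0.1966, 0.0643]
tcp_rot: [-0.455, -0.539, 0.54, 0.459]
contact_force: [-0.5, -0.1, -0.8]
opening: 0.458
time: 10.12
eef_pos: [0.5904, -0.1979, 0.0692]
tcp_rot: [0.458, 0.54, -0.539, -0.456]
contact_force: [-0.6, -0.4, -0.8]
opening: 0.449
t 10.1167 tcp [ 0.5904 -0.1979  0.0692] xdir 99.41537108376856 open 0.4492077066598322 F [-0.6208 -0.3835 -0.7784] tooly [ 0.0021 -0.0011 -1.    ]
shift xyz mm [-0.0371 23.225   0.4864] ay 0.0020136052733556484 q [-0.4861  0.3643  1.8205 -0.      0.9544 -2.2212]
```

View pics/s5.png

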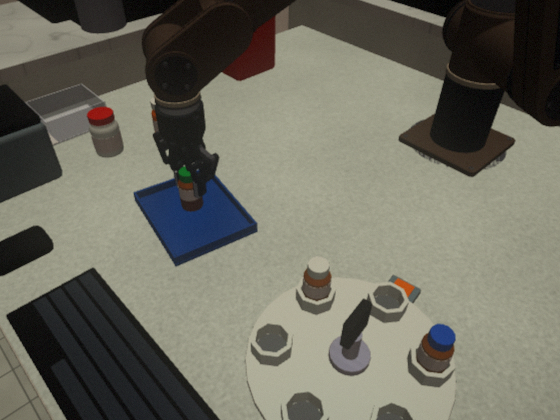

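The vial hangs upright just above the middle of the tray (190,190). Lower the remaining ~23 mm slowly, watching the force.

```bash

python3 -m inch '[{"ax":0,"ay":0,"az":0,"x":0,"y":6,"z":0,"hand":1},{"ax":0,"ay":0,"az":0,"x":0,"y":6,"z":0,"hand":1},{"ax":0,"ay":0,"az":0,"x":0,"y":4,"z":0,"hand":1},{"ax":0,"ay":0,"az":0,"x":0,"y":2,"z":0,"hand":1},{"ax":0,"ay":0,"az":0,"x":0,"y":0,"z":0,"hand":1}]'
python3 -m inch '[{"ax":0,"ay":0,"az":0,"x":0,"y":1,"z":0,"hand":1},{"ax":0,"ay":0,"az":0,"x":0,"y":1,"z":0,"hand":1},{"ax":0,"ay":0,"az":0,"x":0,"y":1,"z":0,"hand":1},{"ax":0,"ay":0,"az":0,"x":0,"y":0,"z":0,"hand":1},{"ax":0,"ay":0,"az":0,"x":0,"y":0,"z":0,"hand":1}]'
```

```text
time: 10.58
eef_pos: [0.5889, -0.197, 0.0488]
tcp_rot: [-0.457, -0.539, 0.539, 0.458]
contact_force: [-0.5, 0.3, -2.2]
opening: 0.454
time: 11.0
eef_pos: [0.5896, -0.1974, 0.0469]
tcp_rot: [0.457, 0.539, -0.539, -0.457]
contact_force: [0.3, -1.3, -1.9]
opening: 0.454
```

```bash

python3 -m inch '[{"ax":0,"ay":0,"az":0,"x":0,"y":1,"z":0,"hand":1},{"ax":0,"ay":0,"az":0,"x":0,"y":0,"z":0,"hand":1},{"ax":0,"ay":0,"az":0,"x":0,"y":0,"z":0,"hand":1}]'
python3 -m inch '[{"ax":0,"ay":0,"az":0,"x":0,"y":1,"z":0,"hand":1},{"ax":0,"ay":0,"az":0,"x":0,"y":0,"z":0,"hand":1},{"ax":0,"ay":0,"az":0,"x":0,"y":0,"z":0,"hand":1}]'
```

```text
time: 11.25
eef_pos: [0.5898, -0.1975, 0.0464]
tcp_rot: [0.457, 0.539, -0.539, -0.457]
contact_force: [-1.5, 0.2, 1.5]
opening: 0.453
time: 11.5
eef_pos: [0.59, -0.1975, 0.0463]
tcp_rot: [0.457, 0.539, -0.539, -0.457]
contact_force: [-2.6, 1.3, 5.7]
opening: 0.456
```

Contact (z force from −2 to +5.7 N). Release and rise.

```bash

python3 -m inch '[{"ax":0,"ay":0,"az":0,"x":0,"y":0,"z":0,"hand":-1},{"ax":0,"ay":0,"az":0,"x":0,"y":0,"z":0,"hand":-1},{"ax":0,"ay":0,"az":0,"x":0,"y":0,"z":0,"hand":-1},{"ax":0,"ay":0,"az":0,"x":0,"y":0,"z":0,"hand":-1},{"ax":0,"ay":0,"az":0,"x":0,"y":0,"z":0,"hand":-1}]'
python3 -m inch '[{"ax":0,"ay":0,"az":0,"x":0,"y":0,"z":0,"hand":-1},{"ax":0,"ay":0,"az":0,"x":0,"y":0,"z":0,"hand":-1},{"ax":0,"ay":0,"az":0,"x":0,"y":-15,"z":0,"hand":-1},{"ax":0,"ay":0,"az":0,"x":0,"y":-30,"z":0,"hand":-1},{"ax":0,"ay":0,"az":0,"x":0,"y":-35,"z":0,"hand":-1}]'
python3 -m inch '[{"ax":0,"ay":0,"az":0,"x":0,"y":-35,"z":0,"hand":-1},{"ax":0,"ay":0,"az":0,"x":0,"y":-35,"z":0,"hand":-1},{"ax":0,"ay":0,"az":0,"x":0,"y":0,"z":0,"hand":-1},{"ax":0,"ay":0,"az":0,"x":0,"y":0,"z":0,"hand":-1},{"ax":0,"ay":0,"az":0,"x":0,"y":0,"z":0,"hand":-1}]'
python3 - <<'E'
from h import *
s=read_camera('scene');c=cen(blob(s['img'],(50,100,40),(75,255,255),(140,150,250,260)));p=onz(s,*c[:2],.079)
e=np.array([.1593,-.0283]);e/=np.linalg.norm(e);d=p[:2]-np.array([.5896,-.198]);print('cap',np.array(c),p,'in tray mm',1000*d@e,1000*(d@np.array([-e[1],e[0]])))
cv2.imwrite('pics/s6.png',s['img'][:,:,::-1]);print(get_state()['contact_force'],get_state()['time'])
E
```

```text
time: 11.92
eef_pos: [0.5894, -0.1974, 0.0445]
tcp_rot: [-0.457, -0.539, 0.539, 0.457]
contact_force: [0.4, 0.4, 0.6]
opening: 1.0
time: 12.33
eef_pos: [0.5876, -0.1965, 0.1227]
tcp_rot: [-0.455, -0.539, 0.54, 0.46]
contact_force: [0.5, -0.0, 0.5]
opening: 1.001
time: 12.75
eef_pos: [0.5892, -0.1972, 0.1944]
tcp_rot: [-0.457, -0.539, 0.539, 0.457]
contact_force: [0.1, -0.2, -0.1]
opening: 1.001
cap [188.5 184.   16.   17.   90. ] [ 0.5947 -0.1938  0.079 ] in tray mm 4.236217066990341 5.037817970454482
[-0.1033  0.767   0.435 ] 12.8
```

View pics/s6.png

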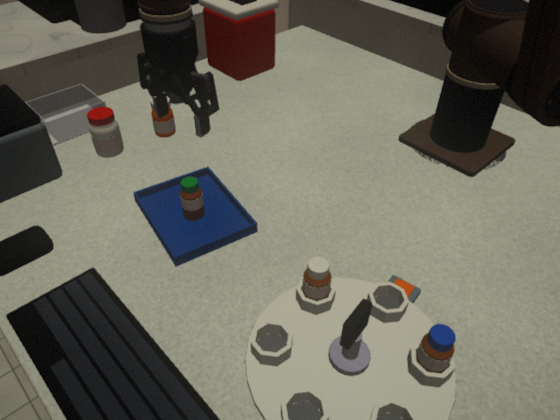

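The green vial (190,198) stands upright near the middle of the tray, the blue and white vials stand in their bays, and the gripper is clear.

```bash
python3 -c "from plant import *;print(sign_off())"
```

```text
the job is handed in; nothing more can be done
None
```

The job is done and handed in at about 12.8 s of the 54 s; sign-off gave no verdict.

- **Turn:** I gripped the hub bar and turned the carousel about −21.6°. The green vial came to rest at −170.3° against the mark at −170.7°, about 1 mm off by camera.
- **Lift and placing:** I lifted the vial 110 mm straight up and carried it to the tray. I lowered it until the wrist showed contact (about 6 N), then released it and raised the gripper clear.
- **Last checks:** The green vial stands upright about 7 mm from the tray's middle. The blue and white vials stand upright in their bays, and the force on the tool is about zero.
- **What went wrong or disagreed:**
  - My first batch of moves was refused whole because the rows lacked fields; nothing moved.
  - An automatic fit of the disc outline was plainly wrong and I dropped it. I took the axis from the three caps, the patch distance and the disc edges read off the picture, which agreed within 2.5 mm.

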